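# Roll the stray mandrel into the free trough

### The job

On the jeweller's bench, one steel mandrel lies loose on the flat deck of the wooden rack, and another is already parked in the trough at one end of the rack. Roll the loose mandrel along the deck into the trough that is empty, so that it lies at rest down in it, and let go. Keep it on the rack: do not lift it, and leave the parked mandrel and everything else on the bench where they are.

Things in the scene. Friction and masses are not known exactly. Their poses are not given: they have to be found in the camera images.
- rack: fixed wooden rack, 190 mm (x) by 340 mm (y, roughly left-right, turned up to 20 degrees); origin at the centre of its underside. Middle: a level deck, 220 mm long in y, 24 mm above the bench. At each y end: an open-ended trough along x, 46 mm wide, 12 mm below the deck, then a dark wall 14 mm thick, 20 mm above the deck. One trough (either) holds the parked mandrel, the other is empty
- trough_left (a point): middle of the trough at the rack's +y end (robot's left), at the height where the axis of a mandrel lying in it comes (32 mm above the bench); axes as the rack's
- trough_right (a point): middle of the trough at the rack's -y end (robot's right), likewise 32 mm above the bench; axes as the rack's
- loose_bar: round steel mandrel (smooth straight bar), 150 mm long, 40 mm in diameter, about 0.45 kg. Origin at the middle of its axis; x runs along the bar, z up at the start. It lies on the deck, within 35 mm of its middle and 9 degrees of parallel to the troughs, its axis 44 mm above the bench. It rolls freely: push it slowly, about 50 mm/s
- parked_bar: round steel mandrel (smooth straight bar), 150 mm long, 40 mm in diameter, about 0.45 kg. Origin at the middle of its axis; x runs along the bar. A twin of the loose one, lying in one of the two troughs, its axis 32 mm above the bench
- clamp: a wooden ring clamp with a brass band, 140 mm long (its y), 26 mm high, lying in front of the rack; loose, to be left alone. Origin at its underside
- caliper: a steel caliper with a black slide, 200 mm long (its y), 13 mm high, lying behind the rack; loose, to be left alone. Origin at its underside
- mallet: a wooden mallet, 240 mm long, lying to the robot's left; loose, to be left alone. Origin at its underside
- graver: a wood-handled hand graver like a screwdriver, 180 mm long, lying to the robot's right; loose, to be left alone. Origin at its underside
- jar: an amber glass jar with a steel lid, 64 mm across, 75 mm high, to the right; loose, to be left alone. Origin at its underside
- dish: a white ceramic dish, 110 mm across, 30 mm high, to the left; loose, to be left alone. Origin at its underside
- bench_block: a square steel bench block on a rubber foot, 90 mm wide, 40 mm high, to the right; loose, to be left alone. Origin at its underside
Mind the look-alikes: they are no part of the job. What is shaped like the loose_bar but blue or green is not meant.

How it is judged:
By the outcome, as a careful person would: the job done as asked, in the order asked, and still so for the second after the job is handed in, with the robot touching nothing.
It also fails if it takes over 35 s, if anything falls off the work surface, if the arm or the gripper's body presses on something with over 40 N, if the wrist force passes 120 N, or if a joint passes its speed limit or range.

### The arm

A 7-joint arm with a two-finger parallel gripper is mounted at the origin on the work surface. World frame = base frame: x ahead of the robot, y to its left, z up, the work surface at z = 0. Lengths are in m, angles in degrees, forces in N, time in s.
With the tool pointing down it reaches from about 0.425 to 0.875 m from the base axis. Payload 4.7 kg.
Tool frame: the origin (TCP) lies at the very end of the fingers, on their centre line; the grasp point (between the pads) lies 19 mm behind it; z points along the fingers, y is the direction in which the jaws open and shut (so a half turn about z gives the same grasp; the last joint's range is limited). The gripper opens to 87 mm and grips with 3 to 60 N. Pads are 19 mm wide; open, the fingers measure 117 mm over their backs; the gripper's body (75 mm by 190 mm) begins 51 mm behind the grasp point.
Start: joints at [-70.926, 18.392, -4.016, 83.108, 1.295, 78.541, -3.26], TCP at [0.204, 0.617, 0.223] pointing down, gripper open.
Joint ranges: [-163.93, 163.93], [-17.29, 119.83], [-79.2, 71.16], [3.27, 140.29], [-89.18, 269.18], [5.43, 117.66], [-154.24, 154.24]. Speed limits (degrees/s): [147.25, 147.25, 180, 180, 180, 180, 180].

### API

Orientations are given as [roll, pitch, yaw] about the fixed x, y, z axes, in that order (R = Rz(yaw) Ry(pitch) Rx(roll)).
In Python, from cell import * gives the robot as it stands.
- The arm moves only by the tool drive_tool, never from a script. Its argument "moves" is text: rows parted by semicolons, each of 5 numbers parted by spaces: the shift along the tool's x, y, z in m, then the turn about the tool's z in degrees, then the gripper's target within -1 to 1 (fully open at 1, half-way at 0, shut at -1). In form: x y z yaw fingers; .... A call has exactly 8 rows; each row is the pose to reach, as a shift and turn from the pose commanded when the call began, along the tool's axes at that moment; what a row does not reach only later rows make up. A row lasts 1/10 s, in which the tool goes at most 50 mm and 8.59 degrees, less where a joint would pass 70% of its speed; a pose out of reach is approached as far as the arm can. A call with a gripper value outside its range is refused whole. The fingers move at their own pace and stop on an object; "grip_force" is the grip in N (left out, the last holds). Time passes only in rows, so rows that repeat a pose let the fingers close, or fill a call up. It gives the time, the measured TCP pose, the force and the opening at its end, in the units of the state.
- get_obs(): the state, without advancing time (a new reading comes with each control period).
- read_camera(name): name is "scene" or "side" or "wrist"; returns (picture, depth): 480x640x3 uint8, red, green, blue; 480x640 float32, m along the optical axis (not along the pixel's ray), 0 where there is no reading.
- calibration(name): a dict with "intrinsics" (3x3 intrinsics, pixels), "k1" (the pictures are not rectified: a ray, as slopes to the right and down, at radius r is drawn at 1 + k1 r^2 times it, then the intrinsics apply), "cam_to_world" (4x4, takes a point from camera to world coordinates); the wrist camera has in their place "T_tool_cam" (4x4, takes a point from camera to tool coordinates, whose origin is the TCP and whose axes are the flange's). Camera axes: x right, y up, looking along -z (the intrinsics and any distortion apply to the point x, -y, -z); pixel columns grow to the right and rows downward; lengths in m; the calibration is good to about 2 mm. A picture is of the moment at which its call begins: read the wrist's pose just before it. calibration takes no time and is no camera call.
- sign_off(): hands the job in, once; it reports no verdict.
Trained networks look in the newest picture that a camera, given by its name, has taken for a name from the list of things; names that differ only in an ending like _2 or _b are one class to them, and where a whole thing is asked for, a point or a joint stands for the part that bears it (a point fixed in the world has none). Each returns a list of dicts, best first, with "conf" (0 to 1); they miss things now and then, are a little off and sometimes report something else, mostly with a low value. They report only what shows in the picture. A call takes as long as a camera call. They do not tell look-alikes from the thing itself.
- search_frame(camera, name): "uv" ([column, row] in pixels, amid what is visible of it).
- pinpoint(camera, name): "uv" ([column, row] in pixels: a listed point, or the origin of a listed thing).
The state is a dict: "time_s": time; "qpos": joint angles; "joint_velocities": joint speeds; "effort": joint torques, N m; "tool_pos": TCP position; "tool_rot": TCP orientation; "force": force on the tool from outside, world axes, zero at the start; "wrist_torque": the same for the moment, N m; "grip_width": finger opening in m.
Only numpy, scipy, OpenCV 4.12 (cv2) and the standard library are available. Lean on these libraries where they do the work, as an engineer would, in place of code of your own. Each camera call takes 0.05 s, during which the arm holds its last target. There are 200 camera calls.

## Working session

There is one attempt and no reset: what is moved stays moved. The work goes in short steps, Python scripts to look and compute and a tool call to move; the robot and the scene stay as the last step left them, time stands still between calls to the robot, and variables do not carry over. Pictures are saved under pics/ and viewed, about 8 in all and at most 12, crops included, and the job is handed in when it is done.

Besides the shell and the picture viewer there is one more tool, called after ">>>" as name(argument=value, ...), one argument or row to a line, values as JSON. drive_tool: Moves the arm, as the interface text tells. Its arguments: {"type":"object","properties":{"moves":{"type":"string"},"grip_force":{"type":"number"}},"required":["moves"]}

```bash
mkdir -p pics; cat > h.py <<'E'
from cell import *
import numpy as np, cv2
from scipy.spatial.transform import Rotation as R
def pose():
    o=get_obs(); T=np.eye(4); r=np.array(o["tool_rot"],float)
    T[:3,:3]=r if r.shape==(3,3) else R.from_euler('xyz',r,degrees=True).as_matrix()
    T[:3,3]=o["tool_pos"]; return T,o
def cam(name):
    T,o=pose(); p,d=read_camera(name); c=calibration(name)
    M=np.array(c["cam_to_world"]) if "cam_to_world" in c else T@np.array(c["T_tool_cam"])
    return p,d,np.array(c["intrinsics"]),c["k1"],M
def rays(uv,K,k1):
    uv=np.asarray(uv,float).reshape(-1,1,2)
    return cv2.undistortPoints(uv,K,np.array([k1,0,0,0.]))[:,0]
def onz(uv,K,k1,M,z):
    s=rays(uv,K,k1); d=np.c_[s[:,0],-s[:,1],-np.ones(len(s))]@M[:3,:3].T; o=M[:3,3]
    return o+d*((z-o[2])/d[:,2])[:,None]
def cloud(d,K,k1,M):
    v,u=np.mgrid[0:480,0:640]; s=rays(np.c_[u.ravel(),v.ravel()],K,k1); z=d.ravel()
    P=np.c_[s[:,0]*z,-s[:,1]*z,-z]@M[:3,:3].T+M[:3,3]; P[z==0]=np.nan
    return P.reshape(480,640,3)
E
python3 - <<'E'
from h import *
for n in ("scene","side"):
    p,d,K,k1,M=cam(n); cv2.imwrite(f"pics/{n}0.png",p[:,:,::-1])
    np.savez(f"{n}0.npz",p=p,d=d,K=K,k1=k1,M=M)
    for t,z in (("rack",0),("trough_left",.032),("trough_right",.032),("loose_bar",.044),("parked_bar",.032)):
        for q in pinpoint(n,t)[:4]: print(n,t,np.round(q["uv"]),round(q["conf"],2),onz([q["uv"]],K,k1,M,z)[0].round(3))
T,o=pose(); print(o["time_s"],o["tool_pos"],o["tool_rot"],o["force"],o["grip_width"])
E
```

```text
scene rack [313. 286.] 0.76 [ 0.573 -0.051  0.   ]
scene trough_left [357. 245.] 0.89 [0.572 0.087 0.032]
scene trough_right [265. 304.] 0.6 [ 0.555 -0.171  0.032]
scene loose_bar [305. 273.] 0.82 [ 0.559 -0.063  0.044]
scene loose_bar [326. 184.] 0.62 [0.386 0.17  0.044]
scene loose_bar [399. 218.] 0.62 [0.587 0.212 0.044]
scene loose_bar [388. 156.] 0.45 [0.418 0.368 0.044]
scene parked_bar [355. 244.] 0.8 [0.566 0.085 0.032]
side rack [346. 265.] 0.57 [ 0.576 -0.039  0.   ]
side trough_left [336. 222.] 0.62 [0.579 0.084 0.032]
side trough_right [356. 299.] 0.96 [ 0.564 -0.182  0.032]
side trough_right [334. 221.] 0.41 [0.575 0.093 0.032]
side loose_bar [243. 213.] 0.96 [0.354 0.153 0.044]
side loose_bar [343. 260.] 0.8 [ 0.561 -0.07   0.044]
side loose_bar [324. 189.] 0.72 [0.575 0.215 0.044]
side loose_bar [229. 326.] 0.57 [ 0.296 -0.218  0.044]
side parked_bar [336. 222.] 0.58 [0.579 0.084 0.032]
0.6 [0.20374947 0.61725859 0.22259606] [1.79994266e+02 2.17531566e-03 1.61734713e+02] [-0.50224785 -0.27435213  0.65253751] 0.08710791686440245
```

```bash
python3 - <<'E'
import cv2,numpy as np
a=cv2.imread("pics/scene0.png")[120:360,180:480];b=cv2.imread("pics/side0.png")[140:380,180:480]
cv2.imwrite("pics/a.png",np.vstack([cv2.resize(x,None,fx=1.25,fy=1.25,interpolation=3) for x in (a,b)]) if 0 else cv2.resize(np.hstack([a,b]),(800,320),interpolation=cv2.INTER_CUBIC))
cv2.imwrite("pics/scene0s.png",cv2.resize(a,(800,600) if 0 else (750,600),interpolation=cv2.INTER_CUBIC))
E
python3 - <<'E'
from h import *
z=np.load("scene0.npz"); P=cloud(z["d"],z["K"],float(z["k1"]),z["M"])
Q=P.reshape(-1,3)
C=np.array([.572,-.045])
m=(np.linalg.norm(Q[:,:2]-C,axis=1)<.22)&(Q[:,2]>.015)&(Q[:,2]<.08)
print(m.sum(),np.histogram(Q[m,2],bins=np.arange(.015,.08,.004)))
hi=m&(Q[:,2]>.052)
S=Q[hi]; mu=np.median(S[:,:2],0); mm=np.linalg.norm(S[:,:2]-mu,axis=1)<.09;S=S[mm]
w,V=np.linalg.eigh(np.cov(S[:,:2].T)); print("top bar",S.mean(0),S.min(0),S.max(0),V[:,1],w**.5)
E
```

```text
10769 (array([ 333, 2240, 4170,  332,  191,  255,  640,  880,  481,  372,  226,
        425,  218,    6,    0,    0]), array([0.015, 0.019, 0.023, 0.027, 0.031, 0.035, 0.039, 0.043, 0.047,
       0.051, 0.055, 0.059, 0.063, 0.067, 0.071, 0.075, 0.079]))
top bar [ 0.56889611 -0.07747364  0.06010479] [ 0.48903461 -0.09959489  0.05206202] [ 0.6407611  -0.04952357  0.06832908] [-0.99530262 -0.09681266] [0.00930527 0.04423749]
```

View pics/scene0s.png

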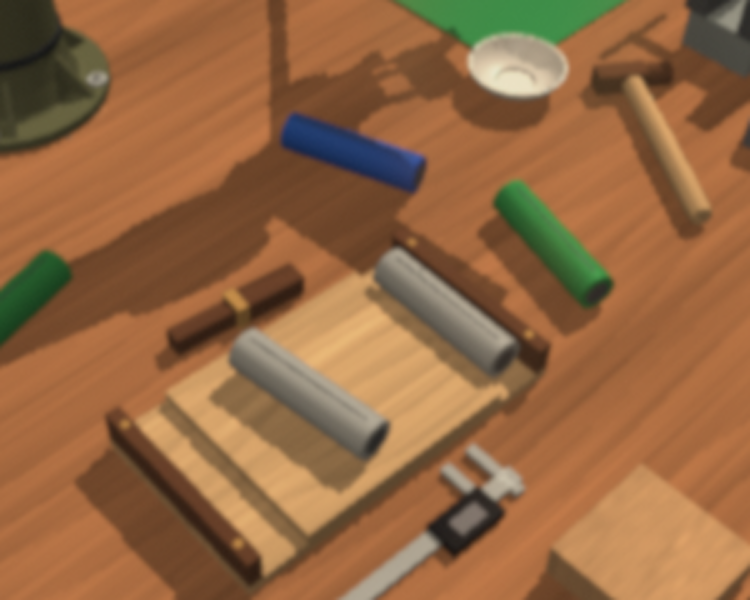

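View pics/side0.png

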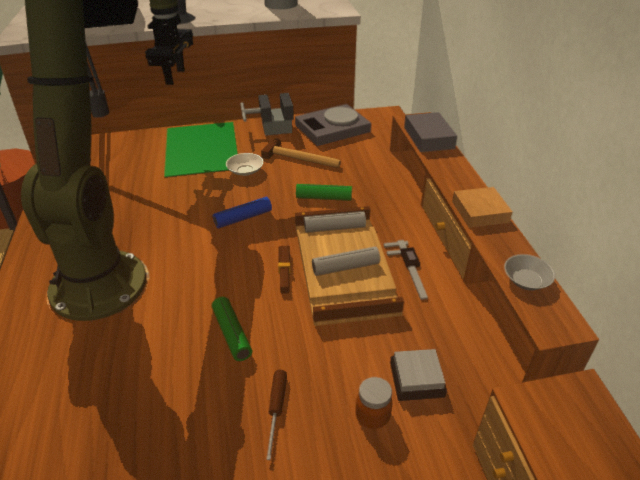

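Three scene views agree. The grey bars are at scene (305,273), lying on the deck, and (355,244), in the left trough. The blue and green cylinders are off the rack. So the loose bar is the grey one at (305,273), and the right trough (265,304) is empty. I'm moving above the rack for a close look.

>>> drive_tool(
  moves="-0.031 -0.029 0 4.5 1; -0.062 -0.057 0 9 1; -0.094 -0.086 -0.005 13.5 1; -0.125 -0.115 -0.01 18 1; -0.156 -0.143 -0.015 22.5 1; -0.188 -0.172 -0.02 27 1; -0.219 -0.2 -0.025 31.5 1; -0.25 -0.229 -0.03 36 1",
)

```text
time_s: 1.4
tool_pos: [0.3701, 0.3199, 0.2531]
tool_rot: [179.9, -0.0, 125.6]
force: [0.8, 0.3, 0.4]
grip_width: 0.0872
```

>>> drive_tool(
  moves="-0.048 -0.005 0 4.5 1; -0.096 -0.011 0 9 1; -0.145 -0.016 0 13.5 1; -0.193 -0.022 0 18 1; -0.241 -0.027 0 22.5 1; -0.29 -0.032 0 27 1; -0.338 -0.038 0 31.5 1; -0.386 -0.043 0 36 1",
)

```text
time_s: 2.2
tool_pos: [0.5606, -0.0188, 0.2531]
tool_rot: [179.9, -0.0, 89.6]
force: [0.8, 1.5, -0.8]
grip_width: 0.0871
```

```bash
python3 - <<'E'
from h import *
p,d,K,k1,M=cam("wrist"); cv2.imwrite("pics/w1.png",p[:,:,::-1])
np.savez("w1.npz",p=p,d=d,K=K,k1=k1,M=M)
for t,z in (("trough_left",.032),("trough_right",.032),("loose_bar",.044),("parked_bar",.032)):
    for q in pinpoint("wrist",t)[:3]: print(t,np.round(q["uv"]),round(q["conf"],2),onz([q["uv"]],K,k1,M,z)[0].round(3))
T,o=pose(); print(o["time_s"],o["tool_pos"],o["tool_rot"])
Q=cloud(d,K,k1,M).reshape(-1,3)
g=np.linalg.norm(Q[:,:2]-[.57,-.045],axis=1)<.22
print(np.histogram(Q[g,2],bins=np.arange(-.01,.08,.004))[0])
def rect(m,n):
    S=Q[m]
    if len(S)<20: return print(n,len(S))
    S=(S[:,:2]*1000).astype(np.float32); print(n,len(S),cv2.minAreaRect(S))
r=g&(np.abs(Q[:,2]-.024)<.003); rect(r,"deck")
for n,y in (("loose",(-.11,-.03)),("parked",(.04,.13))):
    m=g&(Q[:,2]>.046)&(Q[:,1]>y[0])&(Q[:,1]<y[1]); rect(m,n)
    S=Q[m][:,:2]; print(S.mean(0), np.degrees(np.arctan(np.polyfit(S[:,0],S[:,1],1)[0])))
E
```

```text
trough_right [323. 364.] 0.76 [ 0.561 -0.18   0.032]
loose_bar [326. 268.] 0.94 [ 0.565 -0.073  0.044]
loose_bar [323. 363.] 0.38 [ 0.561 -0.171  0.044]
parked_bar [336.  85.] 0.82 [0.575 0.086 0.032]
2.45 [ 0.55972192 -0.01644686  0.25240489] [-1.79970844e+02 -3.86042012e-02  8.97562276e+01]
[    0   360 52857  1070  2228  5918   727  1443 38581  1016   728   865
  1460  8167  3107  4557   953  2116  2923     6     0     0]
deck 39888 ((538.26611328125, -44.46989440917969), (314.3157653808594, 249.2086639404297), 87.49976348876953)
loose 7028 ((563.9578857421875, -72.06550598144531), (150.4578094482422, 38.54616165161133), 5.2732343673706055)
[ 0.56404466 -0.06842551] 4.929116433671358
parked 6630 ((578.828125, 98.09745788574219), (52.54749298095703, 176.50990295410156), 87.2490463256836)
[0.57253083 0.08763232] -2.3543564470298084
```

View pics/w1.png

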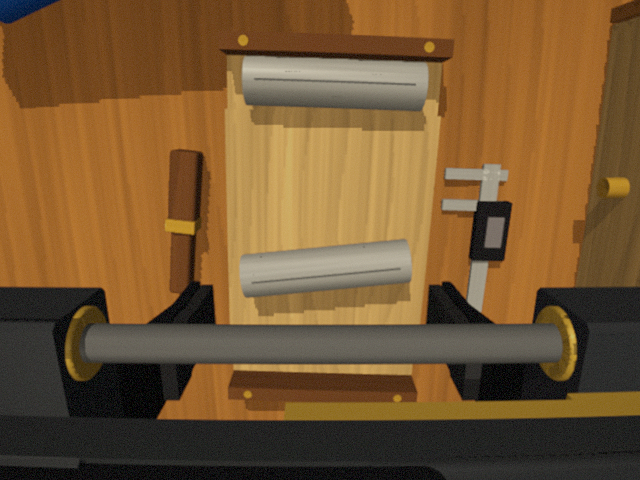

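Picture: the loose bar is at wrist (326,268), yaw about +5°. The parked bar is at (336,85), the empty trough is just behind the near wall at (323,388), and the rack yaw is about -3°. I'll open the jaws along the bar so both finger sides push it, and descend on its +y side.

>>> drive_tool(
  moves="0 0 0.03 -1 1; 0 0 0.06 -2 1; 0 0 0.09 -3 1; 0 0 0.12 -4 1; 0 0 0.15 -5 1; 0 0 0.18 -5 1; 0 0 0.205 -5 1; 0 0 0.218 -5 1",
)

```text
time_s: 3.25
tool_pos: [0.558, -0.0145, 0.0324]
tool_rot: [-179.8, -0.1, 94.9]
force: [0.3, -0.1, 0.8]
grip_width: 0.0869
```

```bash
python3 - <<'E'
from h import *
p,d,K,k1,M=cam("scene"); cv2.imwrite("pics/s2.png",cv2.resize(p[160:360,200:440],(720,600),interpolation=2)[:,:,::-1])
for q in pinpoint("scene","loose_bar")[:3]: print(q,onz([q["uv"]],K,k1,M,.044))
T,o=pose(); print(o["time_s"],o["tool_pos"],o["tool_rot"],o["force"])
E
```

```text
{'uv': [397.7, 218.3], 'conf': 0.82} [[0.58632824 0.2090488  0.044     ]]
{'uv': [303.1, 274.2], 'conf': 0.6} [[ 0.55859752 -0.06728795  0.044     ]]
{'uv': [176.3, 245.5], 'conf': 0.59} [[ 0.30824039 -0.21767452  0.044     ]]
3.35 [ 0.55829669 -0.01530565  0.03301002] [-1.79802931e+02 -3.51602992e-02  9.48817285e+01] [-0.62844367 -0.22263848 -0.34390722]
```

View pics/s2.png

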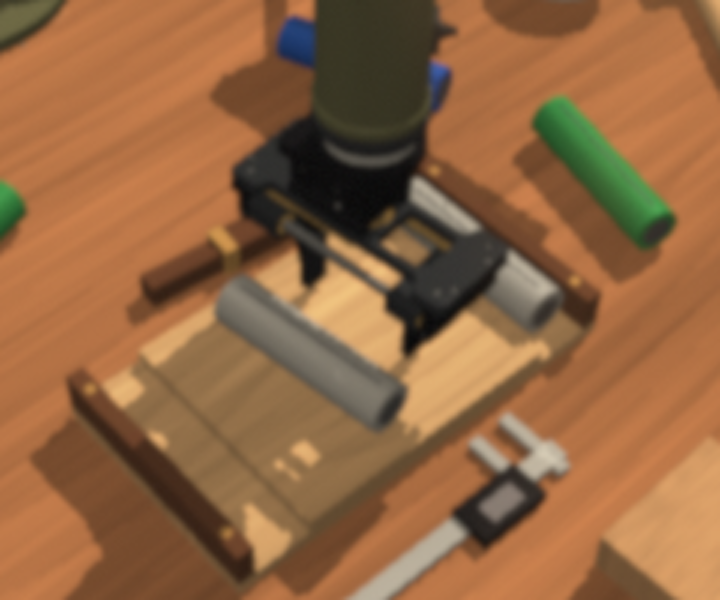

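>>> drive_tool(
  moves="-0.005 0.001 0 0 1; -0.01 0.002 0 0 1; -0.015 0.003 0 0 1; -0.019 0.003 0 0 1; -0.023 0.003 0 0 1; -0.027 0.003 0 0 1; -0.031 0.003 0 0.5 1; -0.035 0.003 0 1 1",
)

```text
time_s: 4.15
tool_pos: [0.5658, -0.0519, 0.0346]
tool_rot: [180.0, -0.0, 93.7]
force: [-0.2, 0.7, 0.1]
grip_width: 0.0869
```

>>> drive_tool(
  moves="-0.004 0 0 1 1; -0.008 -0.001 0 2 1; -0.012 -0.001 0 3 1; -0.016 -0.002 0 4 1; -0.02 -0.002 0 5 1; -0.024 -0.002 0 6 1; -0.028 -0.002 0 6.5 1; -0.032 -0.003 0 7 1",
)

```text
time_s: 4.95
tool_pos: [0.565, -0.084, 0.0346]
tool_rot: [180.0, -0.0, 86.7]
force: [0.0, 0.3, 0.4]
grip_width: 0.087
```

```bash
python3 - <<'E'
from h import *
p,d,K,k1,M=cam("scene"); cv2.imwrite("pics/s3.png",cv2.resize(p[160:360,200:440],(720,600),interpolation=2)[:,:,::-1])
for q in pinpoint("scene","loose_bar")[:4]: print(q,onz([q["uv"]],K,k1,M,.044))
T,o=pose(); print(o["time_s"],o["tool_pos"],o["tool_rot"],o["force"])
E
```

```text
{'uv': [178.9, 244.4], 'conf': 0.83} [[ 0.309359   -0.21164919  0.044     ]]
{'uv': [324.2, 179.3], 'conf': 0.82} [[0.37023859 0.17865171 0.044     ]]
{'uv': [286.2, 290.6], 'conf': 0.66} [[ 0.56667061 -0.122121    0.044     ]]
{'uv': [398.0, 217.3], 'conf': 0.59} [[0.58464986 0.21211431 0.044     ]]
5.05 [ 0.56465482 -0.08482634  0.03452306] [-1.79992310e+02  3.35564503e-02  8.66518861e+01] [-0.05575568 -1.03337662  0.81208199]
```

View pics/s3.png

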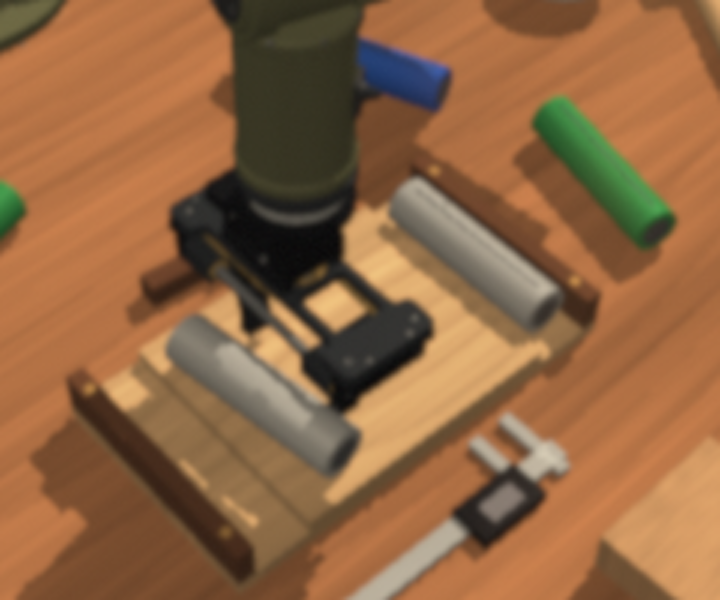

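>>> drive_tool(
  moves="-0.004 0 0 0 1; -0.008 0 0 0 1; -0.012 0 0 0 1; -0.016 0 0 0 1; -0.02 0 0 0 1; -0.024 0 0 0 1; -0.028 0 0 0 1; -0.032 0 0 0 1",
)

```text
time_s: 5.85
tool_pos: [0.5631, -0.116, 0.0346]
tool_rot: [180.0, -0.0, 86.7]
force: [-0.6, -0.1, 0.9]
grip_width: 0.0868
```

>>> drive_tool(
  moves="-0.004 0 0 0 1; -0.008 0 0 0 1; -0.012 0 0 0 1; -0.016 0 0 0 1; -0.019 0 0 0 1; -0.019 0 0 0 1; -0.019 0 0 0 1; -0.019 0 0 0 1",
)

```text
time_s: 6.65
tool_pos: [0.5621, -0.1344, 0.0346]
tool_rot: [180.0, -0.0, 86.8]
force: [-0.1, 0.5, 0.7]
grip_width: 0.0868
```

```bash
python3 - <<'E'
from h import *
p,d,K,k1,M=cam("scene"); cv2.imwrite("pics/s4.png",cv2.resize(p[160:360,200:440],(720,600),interpolation=2)[:,:,::-1])
T,o=pose(); print(o["time_s"],o["tool_pos"],o["tool_rot"],o["force"])
E
```

```text
6.7 [ 0.56207299 -0.13431329  0.03454621] [ 1.79996342e+02 -1.35268964e-02  8.67625724e+01] [0.14040033 0.71924783 0.55326041]
```

View pics/s4.png

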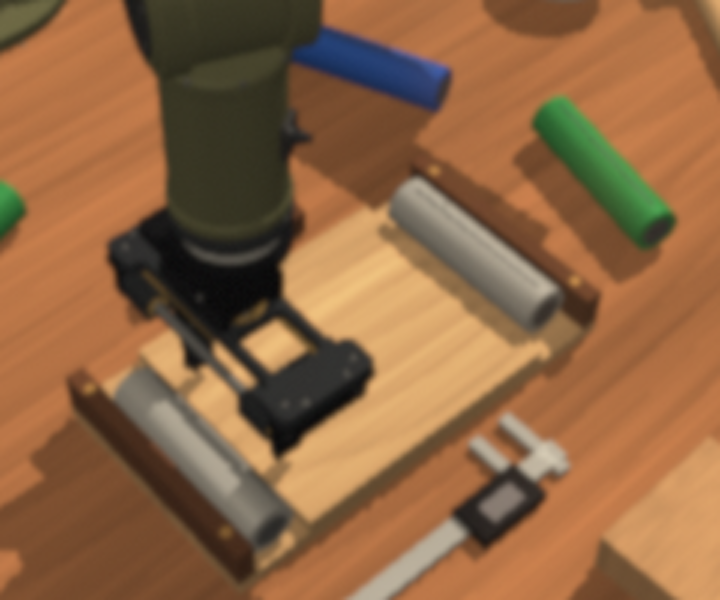

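The bar appears to be in the right trough, at crop (205,455), with a gap to the fingers. I'll back off, rise and check.

>>> drive_tool(
  moves="0.01 0 0 0 1; 0.025 0 0 0 1; 0.04 0 0 0 1; 0.06 0 -0.03 0 1; 0.08 0 -0.07 0 1; 0.1 0 -0.11 0 1; 0.12 0 -0.15 0 1; 0.13 0 -0.19 0 1",
)

```text
time_s: 7.5
tool_pos: [0.569, -0.0004, 0.2262]
tool_rot: [-180.0, -0.1, 87.0]
force: [0.5, -0.2, 0.2]
grip_width: 0.0871
```

>>> drive_tool(
  moves="0.04 0 -0.02 0 1; 0.06 0 -0.03 0 1; 0.06 0 -0.03 0 1; 0.06 0 -0.03 0 1; 0.06 0 -0.03 0 1; 0.06 0 -0.03 0 1; 0.06 0 -0.03 0 1; 0.06 0 -0.03 0 1",
)

```text
time_s: 8.3
tool_pos: [0.5727, 0.0543, 0.2543]
tool_rot: [-180.0, 0.0, 86.7]
force: [-0.3, -0.0, 0.9]
grip_width: 0.0871
```

```bash
python3 - <<'E'
from h import *
p,d,K,k1,M=cam("scene")
a=cv2.resize(p[160:360,200:440],(480,400),interpolation=2)
P=cloud(d,K,k1,M).reshape(-1,3)
for n,c in (("right",(.561,-.178)),("left",(.575,.085))):
    m=(abs(P[:,0]-c[0])<.05)&(abs(P[:,1]-c[1])<.02)&(P[:,2]>.02)&(P[:,2]<.09); print(n,m.sum(),np.percentile(P[m,2],[50,90,98]).round(4))
w,d,K,k1,M=cam("side"); b=cv2.resize(w[180:340,260:420],(400,400)) 
cv2.imwrite("pics/s5.png",cv2.resize(np.hstack([a,b[:,:320]]),(800,400))[:,:,::-1])
for n,z in (("parked_bar",.032),("loose_bar",.032),("trough_right",.032)):
    for q in pinpoint("side",n)[:4]: print(n,q,onz([q["uv"]],K,k1,M,z))
T,o=pose(); print(o["time_s"],o["tool_pos"],o["force"])
E
```

```text
right 701 [0.0491 0.0521 0.0536]
left 700 [0.0476 0.0522 0.0539]
parked_bar {'uv': [335.7, 224.5], 'conf': 0.86} [[0.57586427 0.0761591  0.032     ]]
parked_bar {'uv': [372.4, 416.9], 'conf': 0.3} [[ 0.52468391 -0.46622291  0.032     ]]
loose_bar {'uv': [321.7, 191.7], 'conf': 0.96} [[0.56911996 0.22285576 0.032     ]]
loose_bar {'uv': [240.2, 212.3], 'conf': 0.83} [[0.34720372 0.17210832 0.032     ]]
loose_bar {'uv': [361.3, 301.5], 'conf': 0.65} [[ 0.57343769 -0.19215431  0.032     ]]
loose_bar {'uv': [232.4, 325.9], 'conf': 0.56} [[ 0.30105115 -0.20965877  0.032     ]]
trough_right {'uv': [356.2, 299.2], 'conf': 0.91} [[ 0.56447406 -0.18352705  0.032     ]]
8.55 [0.57281797 0.05493711 0.25453564] [-0.02671451 -0.67535098  0.27698319]
```

View pics/s5.png

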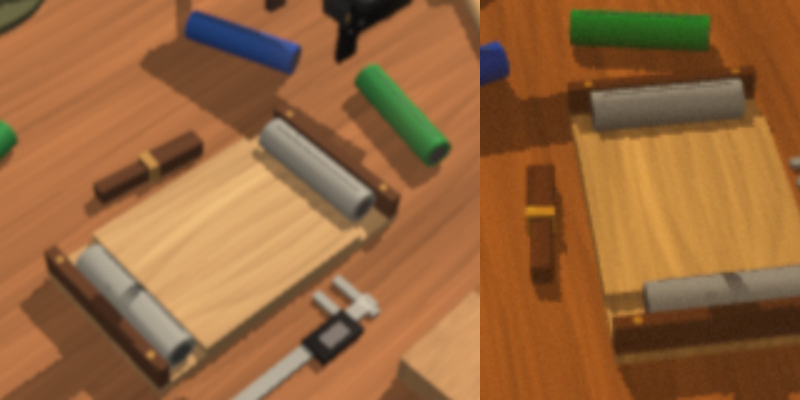

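Both bars' tops read the same height, about 53 mm, so both lie down in their troughs. The clamp and caliper have not moved, and the arm is clear. Handing in.

```bash
python3 -c "
from cell import *
print(sign_off())"
```

```text
the job is handed in; nothing more can be done
None
```

The loose mandrel now lies in the right (-y) trough, which was the empty one, and the job is handed in. I opened the jaws along the bar and pushed slowly with both fingers, so it rolled along the deck and dropped in without being lifted. The arm then backed off and rose clear, and the job finished at about 8.6 s.

- **Seating:** the depth readings over both bars match, with tops at about 53 mm against the expected 52 mm. Both therefore lie down in their troughs.
- **Surroundings:** the parked mandrel, clamp and caliper show no visible shift. The jar, graver, mallet, dish and bench block were not in the last crops, but the arm did not go near them at low height. Wrist-force readings stayed around 1–2 N.
- **Disagreement:** the network's position for the moved bar differs from its trough-centre estimate by about 9 mm along each axis. That is within its usual scatter, and the picture shows the bar against the wall and level with the trough.

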